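# Stamp the blue sample pot at the science stall

## Robot

A 6-joint arm with a two-finger parallel gripper is mounted at the origin on the work surface. World frame = base frame: x ahead of the robot, y to its left, z up, the work surface at z = 0. Lengths are in mm, angles in degrees, forces in N, time in s.
With the tool pointing down it reaches from about 350 to 850 mm from the base axis. Payload 8.1 kg.
Tool frame: the origin (TCP) lies on the mounting face of the last link; the fingertips stand 173 mm ahead of it and the grasp point (between the pads) lies 155 mm ahead of it; z points along the fingers, y is the direction in which the jaws open and shut (so a half turn about z gives the same grasp; the last joint's range is limited). The gripper opens to 85 mm and grips with 20 to 120 N. Pads are 22 mm wide; open, the fingers measure 114 mm over their backs; the gripper's body (76 mm by 85 mm) begins 54 mm behind the grasp point. The pads swing forward as they close: fully open they stand 13 mm farther back than shut.
Start: joints at [66.784, 7.471, 85.268, -0, 87.261, -4.893], TCP at [188.605, 569.592, 404.692] pointing down, gripper open.
Joint ranges: [-169.43, 169.43], [-51.17, 129.36], [1.28, 143.12], [-76.62, 256.62], [0, 156.53], [-152.29, 152.29]. Speed limits (degrees/s): [136.94, 136.94, 159.86, 180, 180, 180].

## Interface

Orientations are given as [roll, pitch, yaw] about the fixed x, y, z axes, in that order (R = Rz(yaw) Ry(pitch) Rx(roll)).
In Python, from bench import * gives the robot as it stands.
- The arm moves only by the shell command python3 -m jog 'ROWS' [FORCE]. ROWS is JSON, a list of rows, each an object of numbers: "tx", "ty", "tz": the shift along the tool's x, y, z as a fraction of full scale; "ax", "ay", "az": the turn, a rotation vector about the tool's x, y, z as a fraction of full scale; "hand": the opening, from 0 (shut) to 1 (fully open). A call has 1 to 5 rows; each row is the pose to reach, as a shift and turn from the pose commanded when the call began, along the tool's axes at that moment; what a row does not reach only later rows make up. Full scale, the value 1, is 150 mm for a shift and 45 degrees for a turn. A row lasts 1/12 s, in which the tool goes at most 41.7 mm and 7.16 degrees, less where a joint would pass 70% of its speed; a pose out of reach is approached as far as the arm can. A call with a number of a shift or a turn outside -1 to 1 is refused whole. A call with a gripper value outside its range is refused whole. The fingers move at their own pace and stop on an object; FORCE is the grip in N (left out, the last holds). Time passes only in rows, so rows that repeat a pose let the fingers close. It gives the time, the measured TCP pose, the force and the opening at its end, in the units of the state.
- sense(): the state, without advancing time (a new reading comes with each control period).
- snapshot(name): name is "scene" or "top" or "wrist"; returns a dict with "pixels" (384x512x3 uint8, red, green, blue), "z_map" (384x512 float32, mm along the optical axis (not along the pixel's ray), 0 where there is no reading), "intrinsics" (3x3 intrinsics, pixels), "R" (3x3) and "t" (3): a world point X has camera coordinates R X + t. Camera axes: x right, y down, z forward; pixel columns grow to the right and rows downward; lengths in mm; the calibration is good to about 2 mm. The wrist camera is an equidistant fisheye: a pixel r from the principal point sees the ray r / f radians off the axis. A picture is of the moment at which its call begins.
- hand_in(): hands the job in, once; it reports no verdict.
The state is a dict: "time": time; "joint_pos": joint angles; "qd": joint speeds; "joint_efforts": joint torques, N m; "tool_pos": TCP position; "tcp_rot": TCP orientation; "ft_force": force on the tool from outside, world axes, zero at the start; "wrist_torque": the same for the moment, N m; "finger_gap": finger opening in mm.
Only numpy, scipy, OpenCV 4.12 (cv2) and the standard library are available. Lean on these libraries where they do the work, as an engineer would, in place of code of your own. Each camera call takes 0.05 s, during which the arm holds its last target.

## Task

Pick up the spring stamp from its white dish, centre it upright on the cap of the blue-labelled pot and press it straight down, gently, until its spring is well compressed; hold it still there for about a second. Lift it straight off without sliding on the cap, and stand it upright in its white dish again. Do not touch the other two pots with the stamp, and leave all pots, the bead jar and the tweezers where they are.

Things in the scene. Friction and masses are not known exactly. Their poses are not given: they have to be found in the camera images.
- stamp: Round hand stamp, 96 mm tall, about 0.2 kg, loose; stands upright in the dish at the start. Its origin is on its axis at the underside of the foot when the spring is relaxed (it stays fixed to the handle), z points up along the axis. Orange cylindrical handle, 26 mm in diameter, from z = 34 to 88 mm (domed top to 96 mm): grip it here. Grey collar, 34 mm in diameter, from z = 26 to 34 mm. Below it a black foot, 30 mm in diameter, 10 mm high, on a sprung steel rod.
- stamp_foot: The black stamping foot with its rod, carried by the stamp; a flat disc 30 mm in diameter and 10 mm high. Origin at the centre of its underside, z up.
- foot (a point): Centre of the underside of the stamp's foot (its printing face).
- plunger (a joint): How far the foot is pushed up towards the handle, in m: 0 relaxed, 0.012 at the hard stop. The spring needs 3 N to start moving, then 0.5 N more per mm (6 N at 6 mm, 9 N at 12 mm). A good print needs more than 6 mm of travel, kept for at least half a second.
- pot_blue: Pot to be stamped: red screw cap with a BLUE round label on top, blue beads inside. Loose, standing in a pocket of the rack, which pocket varies. 60 mm tall; origin at the centre of its underside, z up; body 35 mm in diameter, cap 42 mm in diameter from z = 46 to 60 mm.
- pot_blue_cap (a point): Centre of the flat top of the blue-labelled cap, 60 mm above the pot's underside (65 mm above the table).
- pot_purple: Same pot with a PURPLE label; leave alone. Origin at the centre of its underside; its cap top is 60 mm higher.
- pot_yellow: Same pot with a YELLOW label; leave alone. Origin at the centre of its underside; its cap top is 60 mm higher.
- rack: Dark green rack fixed to the table, 72 x 192 x 30 mm (x, y, z), three round pockets 25 mm deep, 60 mm apart along its y axis. Origin at the centre of its underside.
- dish: Shallow white round dish fixed to the table, 100 mm in outer and 94 mm in inner diameter, 12 mm high, floor 4 mm thick. Origin at the centre of its underside. Home of the stamp.
- dish_floor (a point): Centre of the dish's inner floor, 4 mm above the table.
- jar: Loose clear jar of coloured beads with a blue lid, 72 mm in diameter, 94 mm tall, beyond the rack; bystander. Origin at the centre of its underside.
- tweezers: Loose green plastic tweezers, about 140 mm long and 8 mm thick, lying beyond the rack and dish, to the robot's left; bystander. Origin near its middle, at table height.
Mind the look-alikes: they are no part of the job. What is meant by the stamp is not green, pink or turquoise, and is the smaller of those in its own colour.

How it is judged:
By the outcome, as a careful person would: the job done as asked, in the order asked, and still so for the second after the job is handed in, with the robot touching nothing.
It also fails if it takes over 58 s, if anything falls off the work surface, if the arm or the gripper's body presses on something with over 40 N, if the wrist force passes 120 N, or if a joint passes its speed limit or range.

## Working session

There is one attempt and no reset: what is moved stays moved. The work goes in short steps, Python scripts to look and compute and a shell command to move; the robot and the scene stay as the last step left them, time stands still between calls to the robot, and variables do not carry over. Pictures are saved under pics/ and viewed, and the job is handed in when it is done.

```bash
mkdir -p pics; ls
python3 - <<'E'
from bench import *
import cv2,numpy as np
s=sense();print(s)
for n in("scene","top"):
    d=snapshot(n);cv2.imwrite(f"pics/{n}0.png",d["pixels"][:,:,::-1]);np.savez(f"pics/{n}0.npz",**d)
    print(n,d["intrinsics"].tolist(),d["R"].tolist(),d["t"].tolist())
E
```

```text
pics
{'time': 0.0, 'joint_pos': array([ 6.67830954e+01,  7.51695086e+00,  8.53306894e+01,  9.81904800e-05,
        8.72584304e+01, -4.89387314e+00]), 'qd': array([-0.00233488, -0.03692603, -0.02025159, -0.02188016, -0.04493971,
       -0.08917792]), 'joint_efforts': array([-1.42778888e-03, -5.69384551e+01, -5.00552917e+01, -5.07595832e-04,
        1.48698053e-02,  1.40208246e-05]), 'tool_pos': array([188.52272398, 569.37813687, 403.61137821]), 'tcp_rot': array([-1.79894324e+02, -9.14662977e-03,  1.61676955e+02]), 'ft_force': array([ 0.9603461 , -0.73762338, -0.00920995]), 'wrist_torque': array([ 0.01204517, -0.00382809, -0.00232582]), 'finger_gap': 85.2720520084282}
scene [[411.67569802559325, 0.0, 256.41873026747726], [0.0, 411.67569802559325, 197.23395705945558], [0.0, 0.0, 1.0]] [[0.20785722463873302, 0.9781050954282313, -0.010285740751840319], [0.7593286077971205, -0.1679759117785755, -0.6286526532538002], [-0.6166161200831274, 0.12285973856185366, -0.777618187219244]] [-136.41206282766262, -415.5230658995166, 1168.9665209698892]
top [[370.7563147647755, 0.0, 256.0017213916462], [0.0, 370.7563147647755, 189.1224316913288], [0.0, 0.0, 1.0]] [[0.11526481517619264, -0.9933247805984686, 0.004461236532890377], [-0.9704375013626609, -0.11356545927120064, -0.21296465061018144], [0.2120497072183632, 0.020217979857679067, -0.9770497197988856]] [-56.7805935066222, 625.9087596893955, 703.4345823922444]
```

View pics/scene0.png

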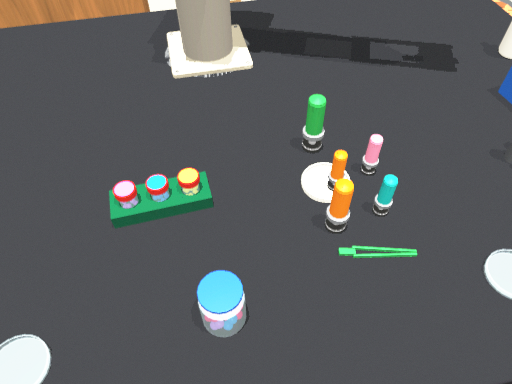

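View pics/top0.png

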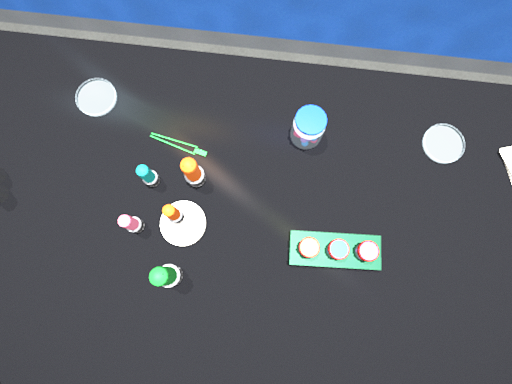

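The candidates are orange small (scene 339,165; top 172,214, in the dish), orange large (scene 341,205; top 192,172), green, pink and turquoise. The smaller orange one standing in the white dish fits the description. I'll confirm it in a crop and measure.

```bash
cat > h.py <<'E'
import numpy as np,cv2
def load(n):
    return dict(np.load(n))
def ray_plane(d,u,v,z):
    K,R,t=d["intrinsics"],d["R"],d["t"]
    C=-R.T@t; r=R.T@np.linalg.inv(K)@np.array([u,v,1.])
    return C+r*(z-C[2])/r[2]
def cloud(d):
    K,R,t=d["intrinsics"],d["R"],d["t"]
    z=d["z_map"].astype(float); h,w=z.shape
    u,v=np.meshgrid(np.arange(w),np.arange(h))
    X=np.stack([(u-K[0,2])/K[0,0]*z,(v-K[1,2])/K[1,1]*z,z],-1)
    P=(X-t)@R; P[z<=0]=np.nan
    return P
def proj(d,X):
    c=d["R"]@np.asarray(X,float)+d["t"]; p=d["intrinsics"]@c; return p[:2]/p[2]
E
python3 - <<'E'
from h import *
for n in("scene","top"):
    d=load(f"pics/{n}0.npz");P=cloud(d);im=d["pixels"];hsv=cv2.cvtColor(im,cv2.COLOR_RGB2HSV)
    H,S,V=[hsv[...,i].astype(int) for i in range(3)]
    print(n,"cam",(-d["R"].T@d["t"]).round(1))
    masks={"orange":(H>8)&(H<22)&(S>180)&(V>120),"red":((H<6)|(H>174))&(S>150)&(V>80),"green":(H>55)&(H<80)&(S>120)&(V>60),"dkgreen":(H>60)&(H<85)&(S>120)&(V>20)&(V<=120),"blue":(H>90)&(H<112)&(S>130)&(V>120),"turq":(H>84)&(H<92)&(S>120)&(V>60),"pink":(H>150)&(H<176)&(S>50)&(V>120),"yel":(H>12)&(H<32)&(S>80)&(V>120),"white":(S<40)&(V>170)}
    for k,m in masks.items():
        c,l,st,ce=cv2.connectedComponentsWithStats(m.astype(np.uint8))
        for i in range(1,c):
            if st[i,4]<25 or st[i,4]>5000: continue
            Q=P[l==i];Q=Q[~np.isnan(Q[:,0])]
            if len(Q)<5: continue
            print(k,ce[i].round(1),"A",st[i,4],"box",st[i,:4],"lo",np.percentile(Q,3,axis=0).round(),"hi",np.percentile(Q,97,axis=0).round())
a=load("pics/scene0.npz")["pixels"][80:270,270:440];b=load("pics/top0.npz")["pixels"][120:300,90:250]
o=np.hstack([cv2.resize(a,(400,450),interpolation=cv2.INTER_CUBIC),cv2.resize(b,(400,450),interpolation=cv2.INTER_CUBIC)])
cv2.imwrite("pics/crop0.png",o[:,:,::-1])
E
```

```text
scene cam [1064.7  -80.   646.4]
orange [337.9 167.5] A 260 box [331 154  17  26] lo [560. 170.  42.] hi [574. 190.  94.]
orange [340.  202.6] A 484 box [330 183  24  35] lo [649. 137.  51.] hi [668. 164. 116.]
red [158.6 189.1] A 125 box [146 175  23  20] lo [ 522. -183.   52.] hi [ 548. -144.   65.]
red [189.5 183.3] A 102 box [178 174  22  14] lo [ 528. -123.   53.] hi [545. -85.  66.]
red [126.9 194.5] A 141 box [113 180  24  22] lo [ 448. -242.   -1.] hi [ 551. -204.   65.]
green [315.2 114.1] A 648 box [306  94  20  41] lo [425. 155.  52.] hi [453. 188. 134.]
green [160.6 203.5] A 2516 box [109 171 104  57] lo [ 496. -256.    3.] hi [567. -72.  31.]
green [376.4 251.7] A 701 box [338 245  79  13] lo [706. 143.  -2.] hi [745. 271.   9.]
dkgreen [162.1 212.8] A 911 box [111 198 102  30] lo [ 557. -253.    2.] hi [568. -73.  28.]
blue [506.7  86.7] A 277 box [498  66  14  38] lo [345. 687.  -1.] hi [389. 695.  60.]
blue [156.2 181. ] A 59 box [147 176  18  12] lo [ 513. -180.   63.] hi [ 538. -151.   66.]
blue [219.5 290.8] A 1558 box [197 270  46  44] lo [ 754. -111.   90.] hi [8
[... 3821 characters left out ...]
1] A 58 box [143 170  15  15] lo [620. 235.  -1.] hi [659. 261.  39.]
white [183.7 224.2] A 1530 box [159 200  47  47] lo [503. 124.  -0.] hi [593. 214.  38.]
white [123.5 220.4] A 122 box [118 215  12  12] lo [519. 258.  -1.] hi [543. 312.  97.]
white [136.  224.3] A 72 box [127 216  15  17] lo [515. 251.  -2.] hi [550. 283.  42.]
white [309.1 246.6] A 278 box [300 237  19  20] lo [ 507. -121.   62.] hi [540. -88.  67.]
white [337.3 248.7] A 175 box [330 239  19  20] lo [ 509. -182.   63.] hi [ 543. -147.   68.]
white [368.5 250.5] A 269 box [360 242  18  18] lo [ 514. -239.   63.] hi [ 545. -208.   67.]
white [173.  274.6] A 149 box [162 264  19  24] lo [411. 150.  -0.] hi [456. 194.  62.]
```

View pics/crop0.png

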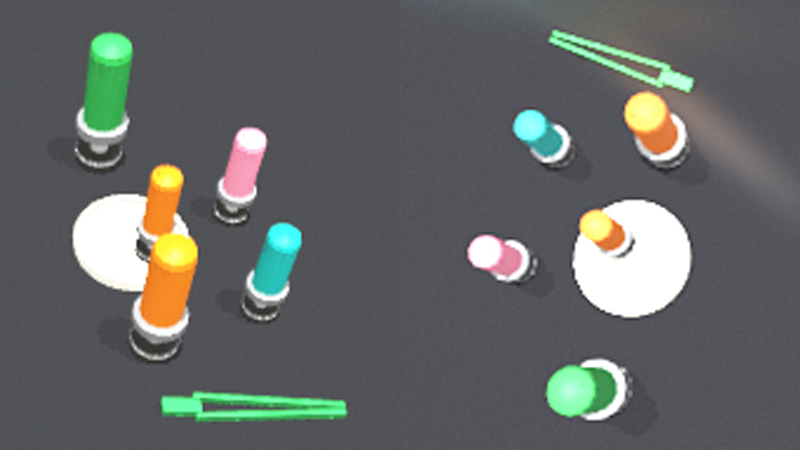

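Run:
```python
from h import *
from scipy.optimize import least_squares
def fitc(Q,r):
    return least_squares(lambda p:np.hypot(Q[:,0]-p[0],Q[:,1]-p[1])-r,Q[:,:2].mean(0),loss='soft_l1').x
for n,box in(("scene",(328,148,350,182)),("top",(160,202,182,222))):
    d=load(f"pics/{n}0.npz");P=cloud(d);im=d["pixels"];hsv=cv2.cvtColor(im,cv2.COLOR_RGB2HSV)
    H,S,V=[hsv[...,i].astype(int) for i in range(3)]
    m=np.zeros(H.shape,bool);m[box[1]:box[3],box[0]:box[2]]=1
    o=m&(H>5)&(H<32)&(S>90)&(V>110)
    Q=P[o];Q=Q[~np.isnan(Q[:,0])]; Q=Q[(Q[:,2]>42)&(Q[:,2]<90)&(np.hypot(Q[:,0]-562,Q[:,1]-181)<25)]
    C=(-d["R"].T@d["t"]);
    x0=Q[:,:2].mean(0);v=(x0-C[:2]);v/=np.linalg.norm(v)
    f=least_squares(lambda p:np.hypot(Q[:,0]-p[0],Q[:,1]-p[1])-13,x0+v*8,loss='soft_l1',f_scale=2)
    print(n,"stamp",f.x.round(1),len(Q),"rms",np.sqrt((f.fun**2).mean()).round(2))
    # dome top: highest points
    Q=P[o];Q=Q[Q[:,2]>97];print(" top pts",len(Q),Q.mean(0).round(1) if len(Q) else "")
    # silhouette centre: lateral edges at dish; ray through mask column centre
    # pots: label contour (non-red cap top) via points z>62 
    for k,(a,b) in {"yel":(530,-105),"blue":(526,-165),"pur":(530,-225)}.items():
        u,v=proj(d,(a,b,65)); 
        yy,xx=np.mgrid[0:384,0:512]; near=np.hypot(P[...,0]-a,P[...,1]-b)<27
        q=near&(P[...,2]>60)&(P[...,2]<70)
        lab=q&~(((H<8)|(H>170))&(S>140)); lab=cv2.morphologyEx(lab.astype(np.uint8),cv2.MORPH_OPEN,np.ones((3,3)))
        cs,_=cv2.findContours(q.astype(np.uint8),0,1);c=max(cs,key=cv2.contourArea);c2=max(cv2.findContours(lab,0,1)[0],key=cv2.contourArea)
        W=[ray_plane(d,*p[0],65)[:2] for p in c];W2=[ray_plane(d,*p[0],65)[:2] for p in c2]
        e=cv2.minEnclosingCircle(np.array(W,np.float32));e2=cv2.minEnclosingCircle(np.array(W2,np.float32))
        print(" ",k,np.round([u,v]),"cap",np.round(e[0],1),round(e[1],1),"label",np.round(e2[0],1),round(e2[1],1),"hsv",np.median(hsv[lab>0],axis=0),"z",np.nanmedian(P[lab>0][:,2]).round(1))
    # dish
    w=(S<50)&(V>150)&(np.hypot(P[...,0]-548,P[...,1]-169)<60)&(P[...,2]<16)
    c=max(cv2.findContours(w.astype(np.uint8),0,1)[0],key=cv2.contourArea)
    W=np.array([ray_plane(d,*p[0],12)[:2] for p in c],np.float32);e=cv2.minEnclosingCircle(W);print("  dish",np.round(e[0],1),e[1])
a=load("pics/scene0.npz")["pixels"][160:235,100:220];b=load("pics/top0.npz")["pixels"][220:280,280:390]
cv2.imwrite("pics/pots0.png",np.vstack([cv2.resize(a,(480,300),interpolation=2),cv2.resize(b,(480,262),interpolation=2)])[:,:,::-1])
```

```text
scene stamp [560.2 183.2] 229 rms 0.79
 top pts 77 [597.9 170.  108.2]
  yel [188. 178.] cap [ 526.  -104.8] 22.3 label [ 522.5 -105.1] 19.3 hsv [ 30. 103. 255.] z 64.5
  blue [156. 182.] cap [ 529.7 -163.9] 22.6 label [ 526.  -164.7] 19.3 hsv [ 91. 182. 255.] z 64.8
  pur [123. 189.] cap [ 532.9 -223.4] 22.8 label [ 529.4 -225. ] 19.1 hsv [150.  21. 255.] z 64.6
  dish [551.9 164.9] 53.82417297363281
top stamp [559.9 182.9] 58 rms 0.26
 top pts 60 [559.6 181.5  98.5]
  yel [310. 243.] cap [ 522.3 -104.6] 20.8 label [ 522.2 -104.8] 20.6 hsv [ 30.   1. 255.] z 64.9
  blue [339. 249.] cap [ 525.1 -164.3] 21.0 label [ 525.5 -164.5] 20.8 hsv [ 90.  39. 255.] z 65.0
  pur [369. 250.] cap [ 528.4 -223.9] 21.3 label [ 528.8 -224.4] 20.7 hsv [  6.5   1.  255. ] z 64.9
  dish [547.  168.3] 51.614349365234375
```

View pics/pots0.png

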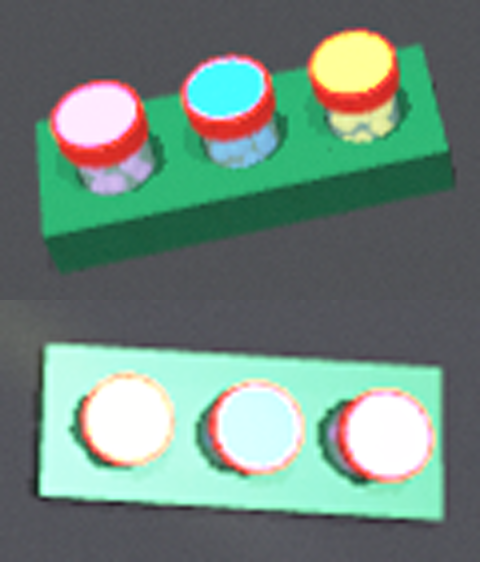

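Both views put the blue pot in the middle, at (525.5, -164.5, 65). The target stamp's axis is at about (560, 183). The jaw direction is already about 72°, which passes between the neighbouring stamps, so I'll keep this yaw.

```bash
cat >> h.py <<'E'
from scipy.spatial.transform import Rotation as Ro
def togo(target,yaw=None):
    from bench import sense
    s=sense(); R=Ro.from_euler('xyz',s["tcp_rot"],degrees=True)
    d=R.as_matrix().T@(np.asarray(target,float)-s["tool_pos"])
    print("t",round(s["time"],2),"pos",s["tool_pos"].round(1),"rpy",s["tcp_rot"].round(2),"F",s["ft_force"].round(2),"gap",round(s["finger_gap"],1))
    print("tool-axis mm",d.round(1),"units",(d/150).round(4))
    T=Ro.from_euler('xyz',[180,0,s["tcp_rot"][2] if yaw is None else yaw],degrees=True)
    print("turn units",((R.inv()*T).as_rotvec(degrees=True)/45).round(4))
E
python3 -c "
from h import *
togo((560,183,404))"
```

```text
t 0.1 pos [188.5 569.4 403.7] rpy [-1.7990e+02 -1.0000e-02  1.6168e+02] F [-0.14  0.03 -0.13] gap 85.4
tool-axis mm [-4.741e+02 -2.500e+02  1.000e-01] units [-3.1608e+00 -1.6668e+00  4.0000e-04]
turn units [-0.0022 -0.0002  0.    ]
```

```bash
python3 -m jog '[{"tx":-0.25,"ty":-0.13,"hand":1},{"tx":-0.5,"ty":-0.26,"hand":1},{"tx":-0.79,"ty":-0.417,"hand":1},{"tx":-0.79,"ty":-0.417,"hand":1},{"tx":-0.79,"ty":-0.417,"hand":1}]'
```

```text
invalid input at $[0]: expected keys tx, ty, tz, ax, ay, az, hand
```

All keys are required in each row.

```bash
python3 -m jog '[{"tx":-0.9,"ty":-0.475,"tz":0,"ax":0,"ay":0,"az":0,"hand":1},{"tx":-0.9,"ty":-0.475,"tz":0,"ax":0,"ay":0,"az":0,"hand":1},{"tx":-0.9,"ty":-0.475,"tz":0,"ax":0,"ay":0,"az":0,"hand":1},{"tx":-0.9,"ty":-0.475,"tz":0,"ax":0,"ay":0,"az":0,"hand":1},{"tx":-0.9,"ty":-0.475,"tz":0,"ax":0,"ay":0,"az":0,"hand":1}]'
python3 -m jog '[{"tx":-0.9,"ty":-0.475,"tz":0,"ax":0,"ay":0,"az":0,"hand":1},{"tx":-0.9,"ty":-0.475,"tz":0,"ax":0,"ay":0,"az":0,"hand":1},{"tx":-0.9,"ty":-0.475,"tz":0,"ax":0,"ay":0,"az":0,"hand":1},{"tx":-0.9,"ty":-0.475,"tz":0,"ax":0,"ay":0,"az":0,"hand":1},{"tx":-0.9,"ty":-0.475,"tz":0,"ax":0,"ay":0,"az":0,"hand":1}]'
python3 -m jog '[{"tx":-0.9,"ty":-0.475,"tz":0,"ax":0,"ay":0,"az":0,"hand":1},{"tx":-0.9,"ty":-0.475,"tz":0,"ax":0,"ay":0,"az":0,"hand":1},{"tx":-0.9,"ty":-0.475,"tz":0,"ax":0,"ay":0,"az":0,"hand":1},{"tx":-0.9,"ty":-0.475,"tz":0,"ax":0,"ay":0,"az":0,"hand":1},{"tx":-0.9,"ty":-0.475,"tz":0,"ax":0,"ay":0,"az":0,"hand":1}]'
python3 -c "
from h import *
togo((560,183,300))"
```

```text
time: 0.52
tool_pos: [297.5, 456.2, 404.2]
tcp_rot: [-179.9, 0.1, 161.4]
ft_force: [-0.5, 0.2, -0.6]
finger_gap: 85.6
time: 0.93
tool_pos: [402.9, 346.2, 404.3]
tcp_rot: [-179.9, 0.1, 161.4]
ft_force: [0.4, 0.8, -0.3]
finger_gap: 85.4
time: 1.35
tool_pos: [508.5, 236.2, 404.1]
tcp_rot: [-179.9, 0.0, 161.4]
ft_force: [0.5, 0.4, 0.1]
finger_gap: 85.2
t 1.35 pos [508.5 236.2 404.1] rpy [-1.7992e+02  5.0000e-02  1.6144e+02] F [0.53 0.42 0.06] gap 85.2
tool-axis mm [-65.7 -33.9 104.2] units [-0.438  -0.2257  0.6948]
turn units [-0.0018  0.0011 -0.    ]
```

```bash
python3 -m jog '[{"tx":-0.438,"ty":-0.226,"tz":0,"ax":0,"ay":0,"az":0,"hand":1},{"tx":-0.438,"ty":-0.226,"tz":0,"ax":0,"ay":0,"az":0,"hand":1},{"tx":-0.438,"ty":-0.226,"tz":0.2,"ax":0,"ay":0,"az":0,"hand":1},{"tx":-0.438,"ty":-0.226,"tz":0.45,"ax":0,"ay":0,"az":0,"hand":1},{"tx":-0.438,"ty":-0.226,"tz":0.5,"ax":0,"ay":0,"az":0,"hand":1}]'
python3 - <<'E'
from h import *
from bench import snapshot
togo((560,183,220))
d=snapshot("wrist");cv2.imwrite("pics/w1.png",d["pixels"][:,:,::-1]);np.savez("pics/w1.npz",**d)
K,R,t=d["intrinsics"],d["R"],d["t"]
def fe(X):
    c=R@np.array(X,float)+t;th=np.arctan2(np.hypot(c[0],c[1]),c[2]);a=np.arctan2(c[1],c[0]);return K[0,2]+K[0,0]*th*np.cos(a),K[1,2]+K[1,1]*th*np.sin(a)
print(np.round(fe((560,183,100))),np.round(fe((560,183,38))))
E
```

```text
time: 1.77
tool_pos: [555.6, 186.4, 322.9]
tcp_rot: [-179.7, -0.5, 161.6]
ft_force: [-1.3, -1.1, -2.5]
finger_gap: 85.5
t 1.77 pos [555.6 186.4 322.9] rpy [-179.74   -0.47  161.64] F [-1.34 -1.06 -2.51] gap 85.5
tool-axis mm [ -6.1  -1.4 102.8] units [-0.0409 -0.0093  0.6856]
turn units [-0.0057 -0.0104  0.    ]
[254. 221.] [254. 197.]
```

View pics/w1.png

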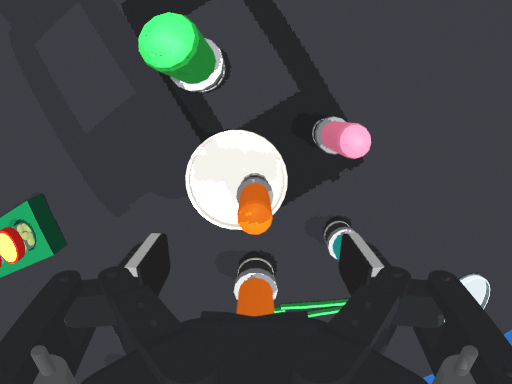

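The wrist view shows the small orange stamp's top at (254,215), on the midline of the jaws and close to the predicted (254,221). Nothing sits in the finger lanes.

```bash
python3 -m jog '[{"tx":0,"ty":0,"tz":0,"ax":0,"ay":0,"az":0,"hand":1},{"tx":0,"ty":0,"tz":0.0,"ax":0,"ay":0,"az":0,"hand":1},{"tx":0,"ty":0,"tz":0.0,"ax":0,"ay":0,"az":0,"hand":1}]'
python3 -c "
from h import *
togo((560,183,220))"
```

```text
time: 2.07
tool_pos: [558.2, 187.4, 332.5]
tcp_rot: [179.9, 0.2, 161.7]
ft_force: [0.6, 0.3, -0.4]
finger_gap: 85.2
t 2.07 pos [558.2 187.4 332.5] rpy [179.88   0.19 161.73] F [ 0.62  0.26 -0.41] gap 85.2
tool-axis mm [ -2.8  -3.8 112.5] units [-0.0184 -0.0253  0.7501]
turn units [0.0027 0.0042 0.    ]
```

```bash
python3 -m jog '[{"tx":-0.018,"ty":-0.025,"tz":0.15,"ax":0,"ay":0,"az":0,"hand":1},{"tx":-0.018,"ty":-0.025,"tz":0.3,"ax":0,"ay":0,"az":0,"hand":1},{"tx":-0.018,"ty":-0.025,"tz":0.4,"ax":0,"ay":0,"az":0,"hand":1},{"tx":-0.018,"ty":-0.025,"tz":0.4,"ax":0,"ay":0,"az":0,"hand":1},{"tx":-0.018,"ty":-0.025,"tz":0.4,"ax":0,"ay":0,"az":0,"hand":1}]'
python3 -c "
from h import *
togo((560,183,220))"
```

```text
time: 2.48
tool_pos: [559.1, 182.4, 270.8]
tcp_rot: [180.0, 0.0, 161.7]
ft_force: [-0.2, -0.5, -0.0]
finger_gap: 85.3
t 2.48 pos [559.1 182.4 270.8] rpy [1.7998e+02 2.0000e-02 1.6170e+02] F [-0.19 -0.47 -0.03] gap 85.3
tool-axis mm [-0.6  0.8 50.8] units [-0.0043  0.0053  0.3385]
turn units [0.0004 0.0005 0.    ]
```

```bash
python3 -m jog '[{"tx":-0.004,"ty":0.005,"tz":0.1,"ax":0,"ay":0,"az":0,"hand":1},{"tx":-0.004,"ty":0.005,"tz":0.2,"ax":0,"ay":0,"az":0,"hand":1},{"tx":-0.004,"ty":0.005,"tz":0.28,"ax":0,"ay":0,"az":0,"hand":1},{"tx":-0.004,"ty":0.005,"tz":0.335,"ax":0,"ay":0,"az":0,"hand":1},{"tx":-0.004,"ty":0.005,"tz":0.335,"ax":0,"ay":0,"az":0,"hand":1}]'
python3 -m jog '[{"tx":0,"ty":0,"tz":0,"ax":0,"ay":0,"az":0,"hand":1},{"tx":0,"ty":0,"tz":0,"ax":0,"ay":0,"az":0,"hand":1}]'
python3 - <<'E'
from h import *
from bench import snapshot
togo((560,183,220))
d=snapshot("wrist");cv2.imwrite("pics/w2.png",d["pixels"][:,:,::-1])
E
```

```text
time: 2.9
tool_pos: [559.4, 182.7, 218.5]
tcp_rot: [-180.0, -0.1, 161.7]
ft_force: [-0.1, 0.3, -0.7]
finger_gap: 85.3
time: 3.07
tool_pos: [560.3, 182.8, 220.6]
tcp_rot: [180.0, 0.1, 161.7]
ft_force: [-0.7, 0.3, -0.7]
finger_gap: 85.2
t 3.07 pos [560.3 182.8 220.6] rpy [1.7996e+02 7.0000e-02 1.6168e+02] F [-0.66  0.3  -0.67] gap 85.2
tool-axis mm [0.3 0.1 0.6] units [0.0023 0.0008 0.004 ]
turn units [0.0009 0.0016 0.    ]
```

View pics/w2.png

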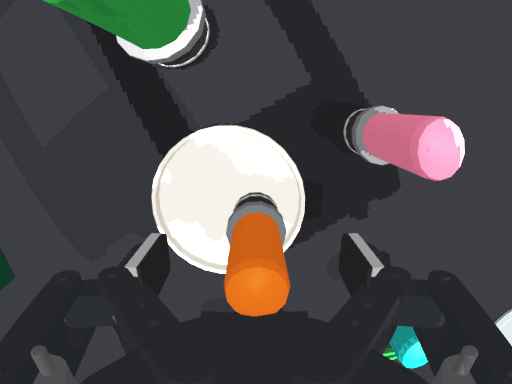

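The handle sits at x≈257, midway between the pads (about 165 and 345). Closing now.

```bash
python3 -m jog '[{"tx":0,"ty":0,"tz":0,"ax":0,"ay":0,"az":0,"hand":0.5},{"tx":0,"ty":0,"tz":0,"ax":0,"ay":0,"az":0,"hand":0.4},{"tx":0,"ty":0,"tz":0,"ax":0,"ay":0,"az":0,"hand":0.35},{"tx":0,"ty":0,"tz":0,"ax":0,"ay":0,"az":0,"hand":0.2},{"tx":0,"ty":0,"tz":0,"ax":0,"ay":0,"az":0,"hand":0.1}]' 50
python3 -m jog '[{"tx":0,"ty":0,"tz":0,"ax":0,"ay":0,"az":0,"hand":0},{"tx":0,"ty":0,"tz":0,"ax":0,"ay":0,"az":0,"hand":0},{"tx":0,"ty":0,"tz":0,"ax":0,"ay":0,"az":0,"hand":0},{"tx":0,"ty":0,"tz":0,"ax":0,"ay":0,"az":0,"hand":0},{"tx":0,"ty":0,"tz":0,"ax":0,"ay":0,"az":0,"hand":0}]'
```

```text
time: 3.53
tool_pos: [559.8, 182.7, 219.6]
tcp_rot: [180.0, 0.0, 161.7]
ft_force: [-1.1, 0.5, 1.7]
finger_gap: 25.6
time: 3.95
tool_pos: [559.8, 182.7, 219.6]
tcp_rot: [180.0, 0.0, 161.7]
ft_force: [-0.5, 0.8, 2.3]
finger_gap: 25.2
```

```bash
python3 -m jog '[{"tx":0,"ty":0,"tz":-0.05,"ax":0,"ay":0,"az":0,"hand":0},{"tx":0,"ty":0,"tz":-0.2,"ax":0,"ay":0,"az":0,"hand":0},{"tx":0,"ty":0,"tz":-0.4,"ax":0,"ay":0,"az":0,"hand":0},{"tx":0,"ty":0,"tz":-0.65,"ax":0,"ay":0,"az":0,"hand":0},{"tx":0,"ty":0,"tz":-0.85,"ax":0,"ay":0,"az":0,"hand":0}]'
python3 -m jog '[{"tx":0,"ty":0,"tz":-0.05,"ax":0,"ay":0,"az":0,"hand":0},{"tx":0,"ty":0,"tz":-0.05,"ax":0,"ay":0,"az":0,"hand":0}]'
python3 - <<'E'
from h import *
from bench import snapshot
togo((525.5,-164.5,347))
for n in("wrist","scene"):
    d=snapshot(n);cv2.imwrite(f"pics/{n}3.png",d["pixels"][:,:,::-1]);np.savez(f"pics/{n}3.npz",**d)
E
```

```text
time: 4.37
tool_pos: [559.5, 182.5, 348.9]
tcp_rot: [-180.0, -0.0, 161.7]
ft_force: [0.9, 0.3, -2.0]
finger_gap: 24.9
time: 4.53
tool_pos: [560.7, 182.8, 358.4]
tcp_rot: [179.8, 0.3, 161.7]
ft_force: [0.1, -0.3, -2.1]
finger_gap: 24.9
t 4.53 pos [560.7 182.8 358.4] rpy [179.82   0.31 161.68] F [ 0.14 -0.26 -2.09] gap 24.9
tool-axis mm [ -75.7 -340.8   10.7] units [-0.5048 -2.272   0.0715]
turn units [0.004  0.0069 0.    ]
```

View pics/wrist3.png

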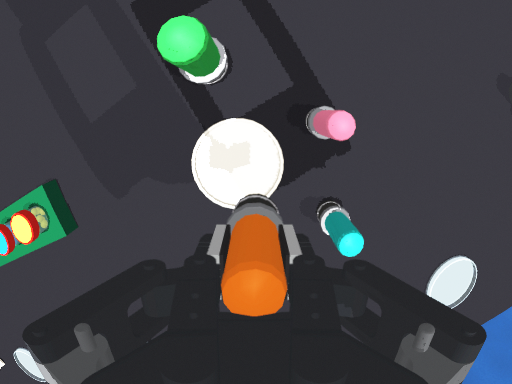

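View pics/scene3.png

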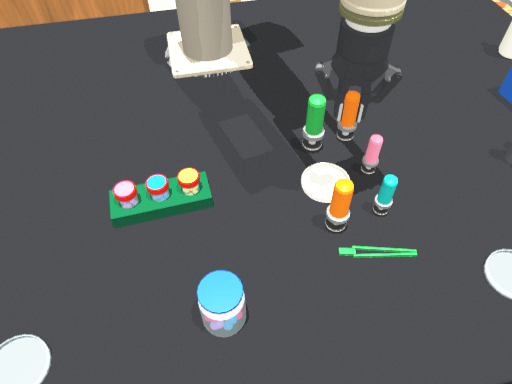

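The stamp is held upright (wrist picture, 255,240), the force reads its weight of about -2 N, and the dish is empty. Now over to the blue pot.

```bash
python3 -m jog '[{"tx":-0.04,"ty":-0.15,"tz":0,"ax":0,"ay":0,"az":0,"hand":0},{"tx":-0.08,"ty":-0.35,"tz":0,"ax":0,"ay":0,"az":0,"hand":0},{"tx":-0.12,"ty":-0.55,"tz":0,"ax":0,"ay":0,"az":0,"hand":0},{"tx":-0.16,"ty":-0.75,"tz":0,"ax":0,"ay":0,"az":0,"hand":0},{"tx":-0.2,"ty":-0.95,"tz":0,"ax":0,"ay":0,"az":0,"hand":0}]'
python3 -m jog '[{"tx":-0.04,"ty":-0.2,"tz":0,"ax":0,"ay":0,"az":0,"hand":0},{"tx":-0.08,"ty":-0.4,"tz":0,"ax":0,"ay":0,"az":0,"hand":0},{"tx":-0.12,"ty":-0.6,"tz":0,"ax":0,"ay":0,"az":0,"hand":0},{"tx":-0.16,"ty":-0.8,"tz":0,"ax":0,"ay":0,"az":0,"hand":0},{"tx":-0.2,"ty":-0.9,"tz":0,"ax":0,"ay":0,"az":0,"hand":0}]'
python3 -m jog '[{"tx":-0.05,"ty":-0.15,"tz":0,"ax":0,"ay":0,"az":0,"hand":0},{"tx":-0.1,"ty":-0.3,"tz":0,"ax":0,"ay":0,"az":0,"hand":0},{"tx":-0.1,"ty":-0.38,"tz":0,"ax":0,"ay":0,"az":0,"hand":0},{"tx":-0.1,"ty":-0.38,"tz":0,"ax":0,"ay":0,"az":0,"hand":0},{"tx":-0.1,"ty":-0.38,"tz":0,"ax":0,"ay":0,"az":0,"hand":0}]'
python3 -c "
from h import *
togo((525.5,-164.5,347))"
```

```text
time: 5.05
tool_pos: [542.1, 36.8, 351.0]
tcp_rot: [-179.9, -0.3, 161.7]
ft_force: [0.2, -0.3, -1.5]
finger_gap: 25.0
time: 5.47
tool_pos: [527.8, -102.3, 351.1]
tcp_rot: [-179.9, -0.3, 161.6]
ft_force: [0.2, -0.3, -1.8]
finger_gap: 24.7
time: 5.88
tool_pos: [525.1, -158.5, 352.3]
tcp_rot: [180.0, -0.2, 161.6]
ft_force: [-0.9, 0.7, -1.3]
finger_gap: 24.9
t 5.88 pos [ 525.1 -158.5  352.3] rpy [179.96  -0.21 161.59] F [-0.86  0.65 -1.27] gap 24.9
tool-axis mm [-2.3 -5.6  5.3] units [-0.0156 -0.0373  0.0354]
turn units [ 0.0008 -0.0048 -0.    ]
```

```bash
python3 -m jog '[{"tx":-0.015,"ty":-0.037,"tz":0.05,"ax":0,"ay":0,"az":0,"hand":0},{"tx":-0.015,"ty":-0.037,"tz":0.15,"ax":0,"ay":0,"az":0,"hand":0},{"tx":-0.015,"ty":-0.037,"tz":0.25,"ax":0,"ay":0,"az":0,"hand":0},{"tx":-0.015,"ty":-0.037,"tz":0.3,"ax":0,"ay":0,"az":0,"hand":0},{"tx":-0.015,"ty":-0.037,"tz":0.3,"ax":0,"ay":0,"az":0,"hand":0}]'
python3 -m jog '[{"tx":0,"ty":0,"tz":0,"ax":0,"ay":0,"az":0,"hand":0},{"tx":0,"ty":0,"tz":0,"ax":0,"ay":0,"az":0,"hand":0},{"tx":0,"ty":0,"tz":0,"ax":0,"ay":0,"az":0,"hand":0}]'
python3 - <<'E'
from h import *
from bench import snapshot
togo((525.5,-164.5,295))
D={}
for n in("wrist","scene","top"):
    d=D[n]=snapshot(n);cv2.imwrite(f"pics/{n}4.png",d["pixels"][:,:,::-1]);np.savez(f"pics/{n}4.npz",**d)
a=D["scene"]["pixels"][110:230,90:250]
cv2.imwrite("pics/s4c.png",cv2.resize(a,(800,600),interpolation=2)[:,:,::-1])
E
```

```text
time: 6.3
tool_pos: [525.3, -163.3, 306.3]
tcp_rot: [180.0, -0.3, 161.7]
ft_force: [-1.6, 0.5, -2.2]
finger_gap: 24.8
time: 6.55
tool_pos: [526.7, -164.4, 310.6]
tcp_rot: [-180.0, 0.1, 161.7]
ft_force: [0.9, -1.2, -1.7]
finger_gap: 24.6
t 6.55 pos [ 526.7 -164.4  310.6] rpy [-1.7999e+02  1.1000e-01  1.6170e+02] F [ 0.85 -1.2  -1.72] gap 24.6
tool-axis mm [ 1.1 -0.4 15.6] units [ 0.0075 -0.0029  0.104 ]
turn units [-0.0002  0.0024 -0.    ]
```

View pics/s4c.png

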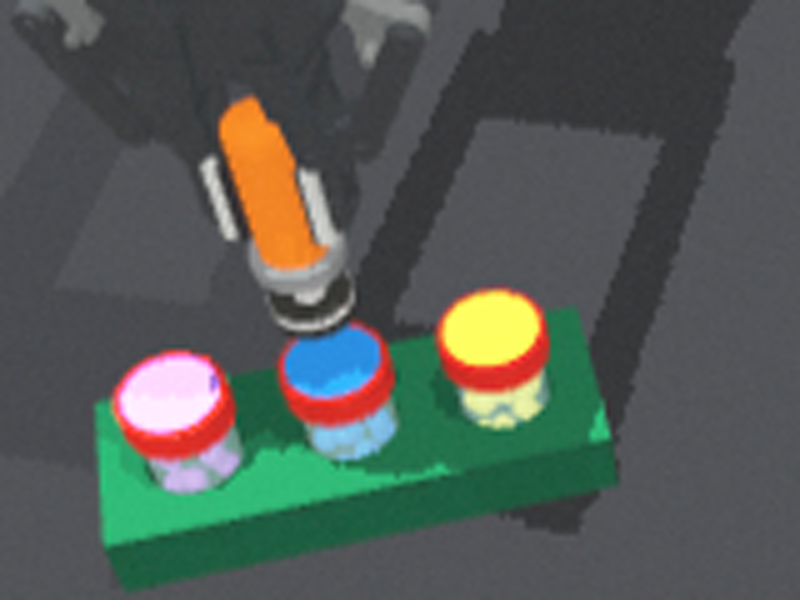

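View pics/wrist4.png

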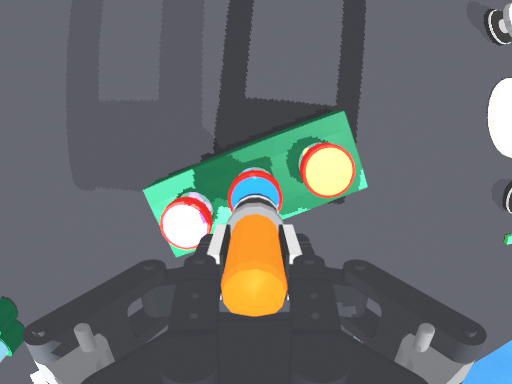

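View pics/top4.png

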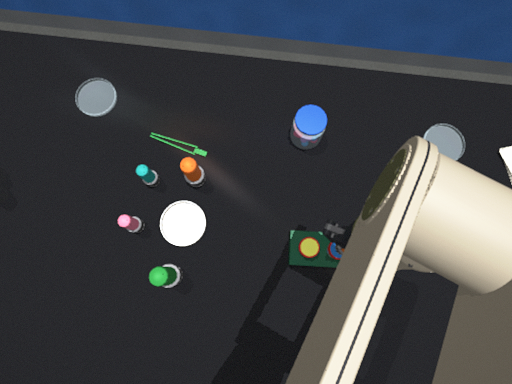

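```bash
cat > axis.py <<'E'
from h import *
from scipy.optimize import least_squares
def axis(d,seed,zr):
    P=cloud(d);hsv=cv2.cvtColor(d["pixels"],cv2.COLOR_RGB2HSV);H,S,V=[hsv[...,i].astype(int) for i in range(3)]
    C=-d["R"].T@d["t"]; v=np.array(seed)-C[:2]; v/=np.linalg.norm(v)
    o=(H>4)&(H<24)&(S>120)&(V>90)&(np.hypot(P[...,0]-seed[0],P[...,1]-seed[1])<25)&(P[...,2]>zr[0])&(P[...,2]<zr[1])
    Q=P[o];zm=Q[:,2].mean()
    f=least_squares(lambda p:np.hypot(Q[:,0]-p[0]-p[2]*(Q[:,2]-zm),Q[:,1]-p[1]-p[3]*(Q[:,2]-zm))-13,[*seed,0,0],loss='soft_l1',f_scale=1.5)
    a=f.x;print("handle n",len(Q),"z",np.percentile(Q[:,2],[1,99]).round(),"centre",a[:2].round(1),"at z",zm.round(),"tilt deg",np.degrees(a[2:]).round(1),"rms",np.sqrt((f.fun**2).mean()).round(2)); return a,zm
def cap(d,c):
    P=cloud(d);hsv=cv2.cvtColor(d["pixels"],cv2.COLOR_RGB2HSV);H,S,V=[hsv[...,i].astype(int) for i in range(3)]
    r=((H<8)|(H>172))&(S>150)&(V>80)&(np.hypot(P[...,0]-c[0],P[...,1]-c[1])<28)&(P[...,2]>50)&(P[...,2]<62)
    Q=P[r];f=least_squares(lambda p:np.hypot(Q[:,0]-p[0],Q[:,1]-p[1])-21,c,loss='soft_l1',f_scale=1.5)
    print("cap side n",len(Q),f.x.round(1),"rms",np.sqrt((f.fun**2).mean()).round(2))
E
python3 - <<'E'
from axis import *
d=load("pics/scene4.npz")
axis(d,(526,-164.5),(125,185))
for f in("scene0","scene4"):
  for c in((525.5,-164.5),(522.5,-105),(529,-224.5)): cap(load(f"pics/{f}.npz"),c)
print(); d=load("pics/scene3.npz");axis(d,(560,183),(165,235))
P=cloud(load("pics/scene4.npz"));m=(np.hypot(P[...,0]-526,P[...,1]+164.5)<20)&(P[...,2]>75)&(P[...,2]<200);print(np.percentile(P[m][:,2],[0,1,2,5,10]))
E
```

```text
handle n 308 z [129. 184.] centre [ 526.9 -165.3] at z 158.0 tilt deg [-0.4 -1. ] rms 1.03
cap side n 72 [ 526.1 -164.4] rms 0.81
cap side n 68 [ 522.5 -104.6] rms 0.83
cap side n 77 [ 529.4 -224.5] rms 0.79
cap side n 81 [ 526.2 -164.6] rms 0.71
cap side n 72 [ 522.6 -104.6] rms 0.8
cap side n 75 [ 529.6 -224.6] rms 0.8

handle n 518 z [174. 234.] centre [559.6 182.1] at z 209.0 tilt deg [-2.1  0.3] rms 2.57
[ 94.62644272  96.10669618  97.28157322 101.6021177  103.71157456]
```

Measured in the same view, the stamp axis is within 1 mm of the cap centre and upright within 1°. The foot is at z≈95, as predicted, so contact should come at TCP z≈280.6. I'll descend in small steps.

```bash
python3 -m jog '[{"tx":0.004,"ty":0,"tz":0.04,"ax":0,"ay":0,"az":0,"hand":0},{"tx":0.004,"ty":0,"tz":0.09,"ax":0,"ay":0,"az":0,"hand":0},{"tx":0.004,"ty":0,"tz":0.13,"ax":0,"ay":0,"az":0,"hand":0},{"tx":0.004,"ty":0,"tz":0.16,"ax":0,"ay":0,"az":0,"hand":0},{"tx":0.004,"ty":0,"tz":0.16,"ax":0,"ay":0,"az":0,"hand":0}]'
python3 -m jog '[{"tx":0,"ty":0,"tz":0,"ax":0,"ay":0,"az":0,"hand":0},{"tx":0,"ty":0,"tz":0,"ax":0,"ay":0,"az":0,"hand":0},{"tx":0,"ty":0,"tz":0,"ax":0,"ay":0,"az":0,"hand":0}]'
python3 -m jog '[{"tx":0,"ty":0,"tz":0,"ax":0,"ay":0,"az":0,"hand":0},{"tx":0,"ty":0,"tz":0,"ax":0,"ay":0,"az":0,"hand":0},{"tx":0,"ty":0,"tz":0,"ax":0,"ay":0,"az":0,"hand":0}]'
python3 -c "
from h import *
togo((525.9,-164.5,272))"
```

```text
time: 7.12
tool_pos: [524.9, -164.0, 283.4]
tcp_rot: [180.0, -0.2, 161.7]
ft_force: [0.1, -0.3, -2.0]
finger_gap: 24.5
time: 7.37
tool_pos: [525.8, -164.3, 285.8]
tcp_rot: [-180.0, 0.0, 161.7]
ft_force: [0.0, 0.9, -2.5]
finger_gap: 24.9
time: 7.62
tool_pos: [525.7, -164.3, 285.7]
tcp_rot: [-180.0, 0.0, 161.7]
ft_force: [-0.5, -0.2, -1.1]
finger_gap: 24.6
t 7.62 pos [ 525.7 -164.3  285.7] rpy [-1.8000e+02  2.0000e-02  1.6167e+02] F [-0.54 -0.19 -1.15] gap 24.6
tool-axis mm [-0.2 -0.1 13.7] units [-0.0015 -0.0008  0.0913]
turn units [-0.      0.0005 -0.    ]
```

```bash
python3 -m jog '[{"tx":0,"ty":0,"tz":0.01,"ax":0,"ay":0,"az":0,"hand":0},{"tx":0,"ty":0,"tz":0.02,"ax":0,"ay":0,"az":0,"hand":0},{"tx":0,"ty":0,"tz":0.03,"ax":0,"ay":0,"az":0,"hand":0},{"tx":0,"ty":0,"tz":0.04,"ax":0,"ay":0,"az":0,"hand":0},{"tx":0,"ty":0,"tz":0.045,"ax":0,"ay":0,"az":0,"hand":0}]'
python3 -m jog '[{"tx":0,"ty":0,"tz":0.005,"ax":0,"ay":0,"az":0,"hand":0},{"tx":0,"ty":0,"tz":0.01,"ax":0,"ay":0,"az":0,"hand":0},{"tx":0,"ty":0,"tz":0.015,"ax":0,"ay":0,"az":0,"hand":0},{"tx":0,"ty":0,"tz":0.02,"ax":0,"ay":0,"az":0,"hand":0},{"tx":0,"ty":0,"tz":0.025,"ax":0,"ay":0,"az":0,"hand":0}]'
python3 -c "
from h import *
togo((525.9,-164.5,272))"
```

```text
time: 8.03
tool_pos: [525.7, -164.4, 278.9]
tcp_rot: [-180.0, 0.0, 161.7]
ft_force: [-1.7, -0.1, 3.0]
finger_gap: 25.4
time: 8.45
tool_pos: [525.8, -164.3, 275.2]
tcp_rot: [-180.0, 0.0, 161.7]
ft_force: [-1.1, 0.7, 4.5]
finger_gap: 24.8
t 8.45 pos [ 525.8 -164.3  275.2] rpy [-1.7999e+02  3.0000e-02  1.6168e+02] F [-1.06  0.72  4.54] gap 24.8
tool-axis mm [-0.2 -0.1  3.2] units [-0.0012 -0.0007  0.0214]
turn units [-0.0001  0.0007 -0.    ]
```

```bash
python3 -m jog '[{"tx":0,"ty":0,"tz":0.006,"ax":0,"ay":0,"az":0,"hand":0},{"tx":0,"ty":0,"tz":0.012,"ax":0,"ay":0,"az":0,"hand":0},{"tx":0,"ty":0,"tz":0.018,"ax":0,"ay":0,"az":0,"hand":0},{"tx":0,"ty":0,"tz":0.022,"ax":0,"ay":0,"az":0,"hand":0},{"tx":0,"ty":0,"tz":0.022,"ax":0,"ay":0,"az":0,"hand":0}]'
python3 -m jog '[{"tx":0,"ty":0,"tz":0,"ax":0,"ay":0,"az":0,"hand":0}]'
python3 - <<'E'
from axis import *
from bench import snapshot,sense
f=[]
togo((525.9,-164.5,280))
for i in range(3):
    d=snapshot("scene"); f.append(sense()["ft_force"][2])
print(np.round(f,1))
np.savez("pics/scene5.npz",**d)
axis(d,(526,-164.5),(105,150)); cap(d,(526,-164.5))
cv2.imwrite("pics/s5c.png",cv2.resize(d["pixels"][110:230,90:250],(800,600),interpolation=2)[:,:,::-1])
E
```

```text
time: 8.87
tool_pos: [525.8, -164.3, 271.9]
tcp_rot: [-180.0, 0.0, 161.7]
ft_force: [-1.5, 0.6, 6.0]
finger_gap: 24.9
time: 8.95
tool_pos: [525.8, -164.3, 272.0]
tcp_rot: [-180.0, 0.0, 161.7]
ft_force: [-1.6, -0.9, 5.9]
finger_gap: 24.9
t 8.95 pos [ 525.8 -164.3  272. ] rpy [-1.7999e+02  4.0000e-02  1.6168e+02] F [-1.62 -0.89  5.91] gap 24.9
tool-axis mm [-0.1 -0.1 -8. ] units [-0.0009 -0.0009 -0.0533]
turn units [-0.0001  0.0009 -0.    ]
[6.9 5.9 5.4]
handle n 260 z [106. 150.] centre [ 525.8 -164.8] at z 131.0 tilt deg [-1.4  2.6] rms 1.68
cap side n 79 [ 526.  -164.9] rms 0.82
```

View pics/s5c.png

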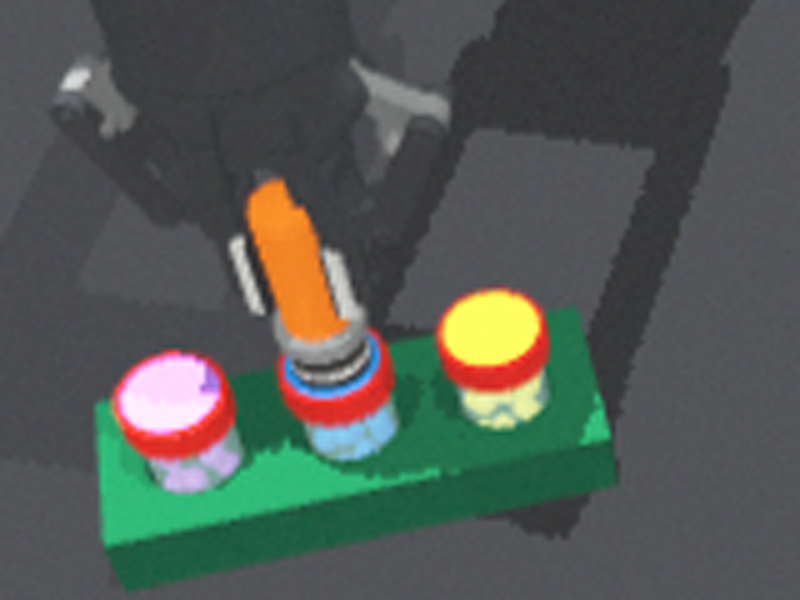

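The foot sits inside the blue label with an even ring around it (335,372). Compression is about 8.6 mm by height, and about 8 N of spring force agrees. Holding.

```bash
for i in 1 2; do python3 -m jog '[{"tx":0,"ty":0,"tz":0,"ax":0,"ay":0,"az":0,"hand":0},{"tx":0,"ty":0,"tz":0,"ax":0,"ay":0,"az":0,"hand":0},{"tx":0,"ty":0,"tz":0,"ax":0,"ay":0,"az":0,"hand":0},{"tx":0,"ty":0,"tz":0,"ax":0,"ay":0,"az":0,"hand":0},{"tx":0,"ty":0,"tz":0,"ax":0,"ay":0,"az":0,"hand":0}]'; done
python3 -m jog '[{"tx":0,"ty":0,"tz":-0.01,"ax":0,"ay":0,"az":0,"hand":0},{"tx":0,"ty":0,"tz":-0.02,"ax":0,"ay":0,"az":0,"hand":0},{"tx":0,"ty":0,"tz":-0.03,"ax":0,"ay":0,"az":0,"hand":0},{"tx":0,"ty":0,"tz":-0.04,"ax":0,"ay":0,"az":0,"hand":0},{"tx":0,"ty":0,"tz":-0.05,"ax":0,"ay":0,"az":0,"hand":0}]'
python3 -m jog '[{"tx":0,"ty":0,"tz":-0.01,"ax":0,"ay":0,"az":0,"hand":0},{"tx":0,"ty":0,"tz":-0.02,"ax":0,"ay":0,"az":0,"hand":0},{"tx":0,"ty":0,"tz":-0.04,"ax":0,"ay":0,"az":0,"hand":0},{"tx":0,"ty":0,"tz":-0.06,"ax":0,"ay":0,"az":0,"hand":0},{"tx":0,"ty":0,"tz":-0.1,"ax":0,"ay":0,"az":0,"hand":0}]'
python3 -m jog '[{"tx":0,"ty":0,"tz":-0.08,"ax":0,"ay":0,"az":0,"hand":0},{"tx":0,"ty":0,"tz":-0.16,"ax":0,"ay":0,"az":0,"hand":0},{"tx":0,"ty":0,"tz":-0.24,"ax":0,"ay":0,"az":0,"hand":0},{"tx":0,"ty":0,"tz":-0.3,"ax":0,"ay":0,"az":0,"hand":0},{"tx":0,"ty":0,"tz":-0.3,"ax":0,"ay":0,"az":0,"hand":0}]'
python3 - <<'E'
from axis import *
from bench import snapshot
d=snapshot("scene");np.savez("pics/scene6.npz",**d);cv2.imwrite("pics/scene6.png",d["pixels"][:,:,::-1])
for c in((525.5,-164.5),(522.5,-105),(529,-224.5)): cap(d,c)
togo((557,179,340))
E
```

```text
time: 9.52
tool_pos: [525.8, -164.3, 272.0]
tcp_rot: [-180.0, 0.0, 161.7]
ft_force: [-1.9, 0.1, 5.6]
finger_gap: 24.9
time: 9.93
tool_pos: [525.8, -164.4, 272.0]
tcp_rot: [-180.0, 0.0, 161.7]
ft_force: [-2.1, -0.0, 6.4]
finger_gap: 24.8
time: 10.35
tool_pos: [525.6, -164.3, 279.1]
tcp_rot: [180.0, -0.0, 161.7]
ft_force: [-0.4, -0.1, 2.5]
finger_gap: 24.7
time: 10.77
tool_pos: [525.2, -164.0, 293.3]
tcp_rot: [180.0, -0.1, 161.7]
ft_force: [0.2, -0.2, -1.6]
finger_gap: 24.8
time: 11.18
tool_pos: [526.6, -164.6, 342.9]
tcp_rot: [-180.0, 0.3, 161.7]
ft_force: [1.1, -0.1, -1.0]
finger_gap: 25.1
cap side n 79 [ 526.  -164.8] rms 0.8
cap side n 72 [ 522.7 -104.6] rms 0.79
cap side n 82 [ 529.5 -224.5] rms 0.83
t 11.23 pos [ 526.2 -164.5  341.3] rpy [-179.98    0.21  161.68] F [ 0.25 -0.17 -2.82] gap 24.7
tool-axis mm [ 78.8 335.8   1. ] units [0.5252 2.2385 0.0064]
turn units [-0.0004  0.0046 -0.    ]
```

View pics/scene6.png

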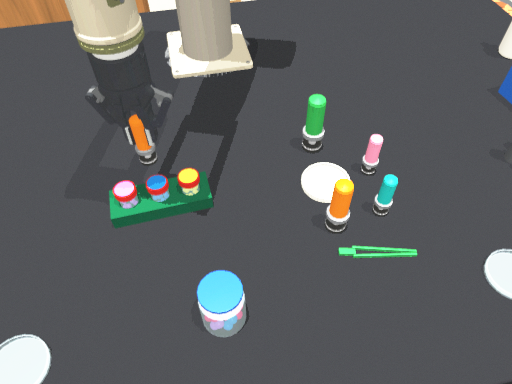

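The pots are unmoved and the foot is clear of the cap. Back to the dish, a little nearer its centre (548,169): target (553,175).

```bash
python3 -m jog '[{"tx":0.04,"ty":0.15,"tz":0,"ax":0,"ay":0,"az":0,"hand":0},{"tx":0.08,"ty":0.35,"tz":0,"ax":0,"ay":0,"az":0,"hand":0},{"tx":0.12,"ty":0.55,"tz":0,"ax":0,"ay":0,"az":0,"hand":0},{"tx":0.16,"ty":0.75,"tz":0,"ax":0,"ay":0,"az":0,"hand":0},{"tx":0.2,"ty":0.95,"tz":0,"ax":0,"ay":0,"az":0,"hand":0}]'
python3 -m jog '[{"tx":0.04,"ty":0.2,"tz":0,"ax":0,"ay":0,"az":0,"hand":0},{"tx":0.08,"ty":0.4,"tz":0,"ax":0,"ay":0,"az":0,"hand":0},{"tx":0.12,"ty":0.6,"tz":0,"ax":0,"ay":0,"az":0,"hand":0},{"tx":0.16,"ty":0.8,"tz":0,"ax":0,"ay":0,"az":0,"hand":0},{"tx":0.2,"ty":0.9,"tz":0,"ax":0,"ay":0,"az":0,"hand":0}]'
python3 -m jog '[{"tx":0.05,"ty":0.15,"tz":0,"ax":0,"ay":0,"az":0,"hand":0},{"tx":0.1,"ty":0.3,"tz":0,"ax":0,"ay":0,"az":0,"hand":0},{"tx":0.12,"ty":0.355,"tz":0,"ax":0,"ay":0,"az":0,"hand":0},{"tx":0.12,"ty":0.355,"tz":0,"ax":0,"ay":0,"az":0,"hand":0},{"tx":0.12,"ty":0.355,"tz":0,"ax":0,"ay":0,"az":0,"hand":0}]'
python3 -c "
from h import *
togo((553,175,245))"
```

```text
time: 11.65
tool_pos: [541.6, -18.3, 338.4]
tcp_rot: [-180.0, -0.1, 161.6]
ft_force: [1.3, -0.4, -2.4]
finger_gap: 24.6
time: 12.07
tool_pos: [555.8, 121.0, 338.4]
tcp_rot: [180.0, -0.1, 161.8]
ft_force: [0.4, 0.3, -1.8]
finger_gap: 24.7
time: 12.48
tool_pos: [555.4, 174.1, 338.5]
tcp_rot: [-179.9, -0.0, 161.7]
ft_force: [0.5, 0.1, -1.6]
finger_gap: 25.1
t 12.48 pos [555.4 174.1 338.5] rpy [-1.7994e+02 -4.0000e-02  1.6174e+02] F [ 0.47  0.09 -1.64] gap 25.1
tool-axis mm [ 2.5  0.2 93.5] units [0.0166 0.0012 0.6235]
turn units [-0.0013 -0.0008  0.    ]
```

```bash
python3 -m jog '[{"tx":0.016,"ty":0,"tz":0.1,"ax":0,"ay":0,"az":0,"hand":0},{"tx":0.016,"ty":0,"tz":0.25,"ax":0,"ay":0,"az":0,"hand":0},{"tx":0.016,"ty":0,"tz":0.4,"ax":0,"ay":0,"az":0,"hand":0},{"tx":0.016,"ty":0,"tz":0.53,"ax":0,"ay":0,"az":0,"hand":0},{"tx":0.016,"ty":0,"tz":0.62,"ax":0,"ay":0,"az":0,"hand":0}]'
python3 -m jog '[{"tx":0,"ty":0,"tz":0,"ax":0,"ay":0,"az":0,"hand":0},{"tx":0,"ty":0,"tz":0,"ax":0,"ay":0,"az":0,"hand":0},{"tx":0,"ty":0,"tz":0,"ax":0,"ay":0,"az":0,"hand":0},{"tx":0,"ty":0,"tz":0,"ax":0,"ay":0,"az":0,"hand":0},{"tx":0,"ty":0,"tz":0,"ax":0,"ay":0,"az":0,"hand":0}]'
python3 - <<'E'
from axis import *
from bench import snapshot
d=snapshot("wrist");cv2.imwrite("pics/wrist7.png",d["pixels"][:,:,::-1])
togo((553,175,220))
E
```

```text
time: 12.9
tool_pos: [552.7, 173.2, 243.7]
tcp_rot: [-179.9, -0.1, 161.6]
ft_force: [-0.2, 1.2, -2.6]
finger_gap: 24.8
time: 13.32
tool_pos: [554.0, 175.1, 247.9]
tcp_rot: [179.9, 0.1, 161.7]
ft_force: [-0.4, 0.1, -1.4]
finger_gap: 24.9
t 13.37 pos [553.9 175.1 247.6] rpy [1.7993e+02 1.2000e-01 1.6168e+02] F [-0.35  0.49 -2.23] gap 25.1
tool-axis mm [ 0.9 -0.4 27.6] units [ 0.0057 -0.0027  0.1841]
turn units [0.0015 0.0026 0.    ]
```

View pics/wrist7.png

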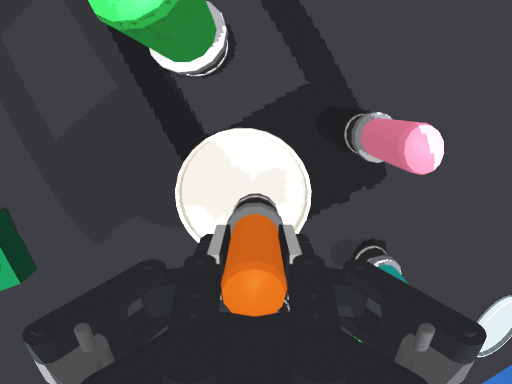

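The stamp is over the dish (foot near 255,203) with clear lanes. Lowering it.

```bash
python3 -m jog '[{"tx":0,"ty":0,"tz":0.05,"ax":0,"ay":0,"az":0,"hand":0},{"tx":0,"ty":0,"tz":0.1,"ax":0,"ay":0,"az":0,"hand":0},{"tx":0,"ty":0,"tz":0.14,"ax":0,"ay":0,"az":0,"hand":0},{"tx":0,"ty":0,"tz":0.165,"ax":0,"ay":0,"az":0,"hand":0},{"tx":0,"ty":0,"tz":0.165,"ax":0,"ay":0,"az":0,"hand":0}]'
python3 -m jog '[{"tx":0,"ty":0,"tz":0,"ax":0,"ay":0,"az":0,"hand":0},{"tx":0,"ty":0,"tz":0,"ax":0,"ay":0,"az":0,"hand":0},{"tx":0,"ty":0,"tz":0,"ax":0,"ay":0,"az":0,"hand":0},{"tx":0,"ty":0,"tz":0,"ax":0,"ay":0,"az":0,"hand":0},{"tx":0,"ty":0,"tz":0,"ax":0,"ay":0,"az":0,"hand":0}]'
python3 -c "
from h import *
togo((553,175,219.6))"
```

```text
time: 13.78
tool_pos: [552.8, 174.9, 219.9]
tcp_rot: [-179.9, -0.1, 161.7]
ft_force: [-1.9, -1.4, 1.9]
finger_gap: 24.9
time: 14.2
tool_pos: [553.4, 175.0, 221.6]
tcp_rot: [180.0, 0.0, 161.7]
ft_force: [-0.2, -1.0, -1.8]
finger_gap: 24.6
t 14.2 pos [553.4 175.  221.6] rpy [1.7999e+02 2.0000e-02 1.6168e+02] F [-0.18 -1.   -1.83] gap 24.6
tool-axis mm [ 0.4 -0.1  2. ] units [ 0.0025 -0.0008  0.0135]
turn units [0.0002 0.0005 0.    ]
```

```bash
python3 -m jog '[{"tx":0,"ty":0,"tz":0.003,"ax":0,"ay":0,"az":0,"hand":0},{"tx":0,"ty":0,"tz":0.006,"ax":0,"ay":0,"az":0,"hand":0},{"tx":0,"ty":0,"tz":0.01,"ax":0,"ay":0,"az":0,"hand":0},{"tx":0,"ty":0,"tz":0.01,"ax":0,"ay":0,"az":0,"hand":0},{"tx":0,"ty":0,"tz":0.01,"ax":0,"ay":0,"az":0,"hand":0}]'
python3 -m jog '[{"tx":0,"ty":0,"tz":0,"ax":0,"ay":0,"az":0,"hand":0},{"tx":0,"ty":0,"tz":0,"ax":0,"ay":0,"az":0,"hand":0},{"tx":0,"ty":0,"tz":0,"ax":0,"ay":0,"az":0,"hand":0}]'
```

```text
time: 14.62
tool_pos: [553.3, 175.0, 220.0]
tcp_rot: [180.0, 0.0, 161.7]
ft_force: [-0.5, 0.1, -0.5]
finger_gap: 24.9
time: 14.87
tool_pos: [553.4, 175.0, 220.0]
tcp_rot: [180.0, 0.0, 161.7]
ft_force: [-1.2, -0.3, -0.7]
finger_gap: 25.1
```

```bash
python3 -m jog '[{"tx":0,"ty":0,"tz":0.003,"ax":0,"ay":0,"az":0,"hand":0},{"tx":0,"ty":0,"tz":0.003,"ax":0,"ay":0,"az":0,"hand":0},{"tx":0,"ty":0,"tz":0.003,"ax":0,"ay":0,"az":0,"hand":0}]'
python3 -m jog '[{"tx":0,"ty":0,"tz":0,"ax":0,"ay":0,"az":0,"hand":0.33},{"tx":0,"ty":0,"tz":0,"ax":0,"ay":0,"az":0,"hand":0.36},{"tx":0,"ty":0,"tz":0,"ax":0,"ay":0,"az":0,"hand":0.4},{"tx":0,"ty":0,"tz":0,"ax":0,"ay":0,"az":0,"hand":0.5},{"tx":0,"ty":0,"tz":0,"ax":0,"ay":0,"az":0,"hand":0.7}]' 20
python3 -m jog '[{"tx":0,"ty":0,"tz":0,"ax":0,"ay":0,"az":0,"hand":0.9},{"tx":0,"ty":0,"tz":0,"ax":0,"ay":0,"az":0,"hand":0.9},{"tx":0,"ty":0,"tz":0,"ax":0,"ay":0,"az":0,"hand":0.9},{"tx":0,"ty":0,"tz":0,"ax":0,"ay":0,"az":0,"hand":0.9},{"tx":0,"ty":0,"tz":0,"ax":0,"ay":0,"az":0,"hand":0.9}]'
python3 - <<'E'
from axis import *
from bench import snapshot
d=snapshot("wrist");cv2.imwrite("pics/wrist8.png",d["pixels"][:,:,::-1])
togo((553,175,370))
E
```

```text
time: 15.12
tool_pos: [553.4, 175.0, 219.7]
tcp_rot: [180.0, 0.0, 161.7]
ft_force: [-0.7, -0.0, 2.1]
finger_gap: 24.4
time: 15.53
tool_pos: [553.3, 175.0, 219.4]
tcp_rot: [-180.0, -0.0, 161.7]
ft_force: [-0.2, 0.1, 0.0]
finger_gap: 53.3
time: 15.95
tool_pos: [553.3, 175.0, 219.4]
tcp_rot: [180.0, -0.0, 161.7]
ft_force: [0.8, -0.5, -0.0]
finger_gap: 77.1
t 16.0 pos [553.3 175.  219.4] rpy [-180.      0.    161.68] F [-0.93  0.87  0.62] gap 76.8
tool-axis mm [ 3.000e-01 -1.000e-01 -1.506e+02] units [ 1.9000e-03 -4.0000e-04 -1.0037e+00]
turn units [-0.  0. -0.]
```

View pics/wrist8.png

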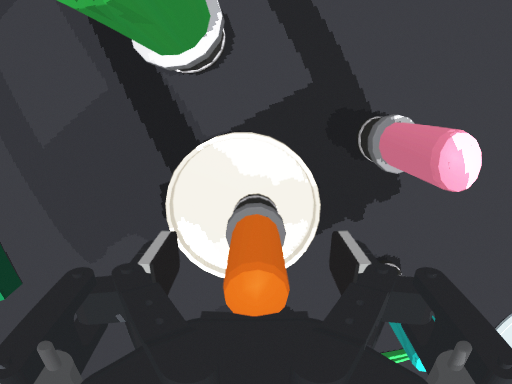

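The stamp stands free in the dish (foot near 256,210), with the pads well clear on both sides. Lifting straight up.

```bash
python3 -m jog '[{"tx":0,"ty":0,"tz":-0.08,"ax":0,"ay":0,"az":0,"hand":0.9},{"tx":0,"ty":0,"tz":-0.25,"ax":0,"ay":0,"az":0,"hand":0.9},{"tx":0,"ty":0,"tz":-0.5,"ax":0,"ay":0,"az":0,"hand":0.9},{"tx":0,"ty":0,"tz":-0.75,"ax":0,"ay":0,"az":0,"hand":0.9},{"tx":0,"ty":0,"tz":-1,"ax":0,"ay":0,"az":0,"hand":0.9}]'
python3 -m jog '[{"tx":0,"ty":-0.2,"tz":-0.1,"ax":0,"ay":0,"az":0,"hand":0.9},{"tx":0,"ty":-0.4,"tz":-0.2,"ax":0,"ay":0,"az":0,"hand":0.9},{"tx":0,"ty":-0.6,"tz":-0.2,"ax":0,"ay":0,"az":0,"hand":0.9},{"tx":0,"ty":-0.75,"tz":-0.2,"ax":0,"ay":0,"az":0,"hand":0.9},{"tx":0,"ty":-0.75,"tz":-0.2,"ax":0,"ay":0,"az":0,"hand":0.9}]'
python3 -m jog '[{"tx":0,"ty":0,"tz":0,"ax":0,"ay":0,"az":0,"hand":0.9},{"tx":0,"ty":0,"tz":0,"ax":0,"ay":0,"az":0,"hand":0.9},{"tx":0,"ty":0,"tz":0,"ax":0,"ay":0,"az":0,"hand":0.9}]'
python3 - <<'E'
from axis import *
from bench import snapshot
d=snapshot("scene");cv2.imwrite("pics/scene9.png",d["pixels"][:,:,::-1])
axis(d,(553,175),(42,90))
for c in((525.5,-164.5),(522.5,-105),(529,-224.5)): cap(d,c)
a=load("pics/scene0.npz")["pixels"];df=cv2.absdiff(a,d["pixels"]).max(2)
for n,(x,y,w,h) in dict(jar=(190,262,60,75),tweez=(335,240,85,22),big=(325,195,30,40),pink=(362,130,22,45),turq=(373,172,28,44)).items(): print(n,(df[y:y+h,x:x+w]>60).sum())
E
```

```text
time: 16.42
tool_pos: [552.9, 174.9, 371.9]
tcp_rot: [-180.0, -0.0, 161.7]
ft_force: [1.0, -0.3, 0.9]
finger_gap: 76.8
time: 16.83
tool_pos: [517.1, 65.2, 401.2]
tcp_rot: [-179.9, 0.1, 161.5]
ft_force: [-0.3, 0.2, -0.4]
finger_gap: 76.7
time: 17.08
tool_pos: [518.1, 68.9, 399.7]
tcp_rot: [180.0, 0.0, 161.7]
ft_force: [-0.0, 0.3, -0.6]
finger_gap: 77.0
handle n 225 z [42. 90.] centre [553.5 175. ] at z 67.0 tilt deg [ 0.3 -0. ] rms 0.77
cap side n 69 [ 526.1 -164.4] rms 0.74
cap side n 69 [ 522.6 -104.9] rms 0.79
cap side n 78 [ 529.3 -224.6] rms 0.8
jar 0
tweez 0
big 0
pink 0
turq 0
```

View pics/scene9.png

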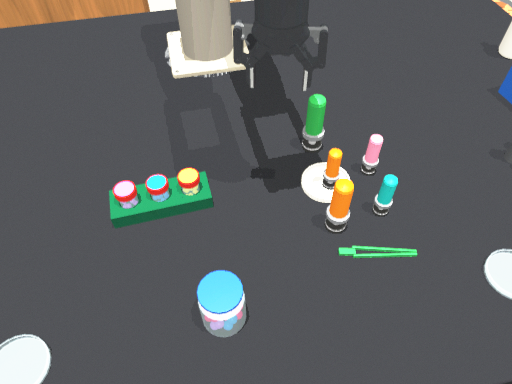

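The stamp stands upright in the dish (scene 333,170), everything else is unchanged, and the robot is clear. Handing in.

```bash
python3 -c "
from bench import *
print(hand_in())"
```

```text
the job is handed in; nothing more can be done
None
```

I stamped the blue-labelled pot once, stood the small orange stamp back in its white dish, and handed the job in at about 17 s of the 58 s allowed.

- **Press:** The foot was centred on the cap to within about 1 mm. I pressed about 8.6 mm by height, with roughly 8 N of spring force, and held it still for just over a second. Then I lifted it straight off; measured sideways motion was under 1 mm.
- **Stamp afterwards:** It stands in the dish at (553.5, 175), tilted 0.3°, about 8 mm from the dish centre.
- **Everything else:** The final scene picture shows all three pots within 0.5 mm of where they started. The jar, tweezers and the large orange, pink and turquoise stamps show no change. I only looked at the green stamp in the picture and did not measure it.
- **Disagreements:** During the press, the handle fit gave up to 2.6° of tilt, but that fit was noisy and partly blocked by the fingers. Just before the press the fit gave about 1°, and the arm's own reading stayed within 0.1° of vertical. Single force readings varied by about 1 N.

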